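# Check in a returned electronics kit

### The job

Check in the returned kit: press the red button on the grey parts case so that its drawer springs out, and leave it out. Then take the stack apart from the top down, putting each piece straight into its place: the small blue box flat in the drawer, the heat sink flat in the yellow tray, the circuit board squarely on the copper outline of the black fixture, and the battery pack squarely on the green outline of the white charger. Set board and battery flat between the end stops, either way round, and drop nothing.

Things in the scene. Friction and masses are not known exactly. Their poses are not given: they have to be found in the camera images.
- partbox: Small blue box with white bands, 36 (x) x 30 (y) x 26 mm high, about 40 g; top of the stack, resting on the heat sink's fins. Origin: centre of its underside; z up. Goes in the drawer.
- heatsink: Aluminium heat sink with fins on top running along x, 56 (x) x 44 (y) x 26 mm high, about 120 g; second from the top, resting on the board. The outer fins are plain side faces at y = +-22 mm. Origin: centre of its underside; z up. Goes in the yellow tray.
- board: Blue circuit board with a black base and four black chips on top, 84 (x) x 56 (y) mm; base with board 18 mm high, 24 mm with the chips, about 120 g; third from the top, resting on the battery. Its four sides are plain up to 18 mm. Origin: centre of its underside; z up. Goes on the black fixture.
- battery: Grey battery pack with orange ends, 110 (x) x 64 (y) x 30 mm high, about 300 g; bottom of the stack, on the bench. Origin: centre of its underside; z up. Goes on the white charger. The stack as a whole may be turned up to 0.6 rad either way, each piece up to 0.1 rad and 4 mm off the one below.
- tray: Yellow open tray, fixed, 140 (x) x 130 (y) x 16 mm high, walls and floor 4 mm thick (inside 132 x 122 mm). Origin: centre of its underside; the floor inside is 4 mm above it.
- fixture: Black test fixture, fixed: plate 120 (x) x 96 (y) x 12 mm with a copper outline of 84 x 56 mm in its middle where the board belongs (long side along x), and two steel end stops 8 mm above the plate, 50 mm long in y, inner faces at x = +-50 mm (8 mm clear of the board). The y sides are open for the fingers. Origin: centre of its underside; the board rests 12 mm above it.
- charger: White battery charger, fixed: base 144 (x) x 100 (y) x 14 mm with a green outline of 110 x 64 mm in its middle where the battery belongs (long side along x), and two white end stops 8 mm above the base, 60 mm long in y, inner faces at x = +-63 mm (8 mm clear of the battery). The y sides are open for the fingers. Origin: centre of its underside; the battery rests 14 mm above it.
- latch_top (a point): Centre of the top of the red round push button (28 mm across) on the fixed grey parts case (105 x 130 x 50 mm high), 60 mm above the bench. Pressed straight down 4 mm (under 5 N; stroke 6 mm) it frees the drawer, then springs back. Site axes are the case's: +x from the drawer's front to the case's back, z up.
- drawer_front (a point): Middle of the top edge of the drawer's blue front panel, 41 mm above the bench; moves with the drawer. Site x points back into the drawer (it slides out to -x), z up. The white well, 66 (x) x 100 (y) mm inside, hidden until the drawer is out and then wholly clear of the case, has its centre at x = +37 mm, y = 0 from here, its floor 33 mm below this point; walls 18 mm high.
- drawer (a joint): How far the drawer is out, m: 0 shut and latched, 0.078 fully out. A spring pushes it out by itself in about a second once the button is pressed; it stays out and cannot be pushed back past the latch.
There are look-alikes about, which are no part of the job. What is shaped like the fixture but pink is not meant.

How it is judged:
By the outcome, as a careful person would: the job done as asked, in the order asked, and still so for the second after the job is handed in, with the robot touching nothing.
It also fails if it takes over 131 s, if anything falls off the work surface, if the arm or the gripper's body presses on something with over 40 N, if the wrist force passes 120 N, or if a joint passes its speed limit or range.

### The arm

A 6-joint arm with a two-finger parallel gripper is mounted at the origin on the work surface. World frame = base frame: x ahead of the robot, y to its left, z up, the work surface at z = 0. Lengths are in m, angles in degrees, forces in N, time in s.
With the tool pointing down it reaches from about 0.225 to 0.875 m from the base axis. Payload 3.4 kg.
Tool frame: the origin (TCP) lies midway between the tips of the shut fingers; the grasp point (between the pads) lies 19 mm behind it; z points along the fingers, y is the line along which they close (so a half turn about z gives the same grasp; the last joint's range is limited). The gripper opens to 85 mm and grips with 20 to 120 N. Pads are 22 mm wide; open, the fingers measure 114 mm over their backs; the gripper's body (76 mm by 85 mm) begins 54 mm behind the grasp point. The pads swing forward as they close: fully open they stand 13 mm farther back than shut.
Start: joints at [-70.073, 15.808, 86.224, -0, 77.962, -6.933], TCP at [0.26, -0.513, 0.231] pointing down, gripper open.
Joint ranges: [-165.64, 165.64], [-43.16, 119.46], [12.63, 154.43], [-67.54, 247.53], [6.08, 155.33], [-154.97, 154.97]. Speed limits (degrees/s): [147.25, 147.25, 180, 180, 180, 180].

### API

Orientations are given as a 3x3 rotation matrix whose columns are the frame's x, y, z axes.
In Python, from bench import arm gives the robot as it stands.
- The arm moves only by the shell command python3 -m creep 'ROWS' [OPENING] [FORCE]. ROWS is JSON, a list of rows, each a list of 4 numbers: the shift along the tool's x, y, z in m, then the turn about the tool's z in units of 5 degrees (1.0 is 5 degrees). A call has 1 to 10 rows; each row shifts and turns the commanded pose from where the row before left it, along the tool's axes as they then stand; what a row does not reach is not made up. A row lasts 1/12 s, in which the tool goes at most 41.7 mm and 7.16 degrees, less where a joint would pass 70% of its speed; a pose out of reach is approached as far as the arm can. A call is refused whole if a number of a shift passes 0.0417 or a number of a turn 1, either way. A call with a gripper value outside its range is refused whole. OPENING is the opening, from -1 (shut) to 1 (fully open), set as the call begins (- or left out, the last holds). The fingers move at their own pace and stop on an object; FORCE is the grip in N (left out, the last holds). Time passes only in rows, so rows that do not move let the fingers close. It gives the time, the measured TCP pose, the force, the opening and the grip force at its end, in the units of the state.
- arm.get_state(): the state, without advancing time (a new reading comes with each control period).
- arm.read_camera(name): name is "scene" or "top" or "wrist"; returns the picture (400x640x3 uint8, red, green, blue); there is no depth.
- arm.camera_info(name): a dict with "mtx" (3x3 intrinsics, pixels), "distortion" ([k1, k2, p1, p2, k3] as OpenCV has them; the pictures are not rectified), "xyz" and "rotation" of the camera in the world; the wrist camera has in their place "mount" (4x4, takes a point from camera to tool coordinates, whose origin is the TCP and whose axes are the flange's). Camera axes: x right, y down, z forward; pixel columns grow to the right and rows downward; lengths in m; the calibration is good to about 2 mm. A picture is of the moment at which its call begins: read the wrist's pose just before it. camera_info takes no time and is no camera call.
- arm.finish_job(): hands the job in; it is judged then, once.
The state is a dict: "clock": time; "joint_pos": joint angles; "qd": joint speeds; "joint_torque": joint torques, N m; "eef_pos": TCP position; "orientation": TCP orientation; "force": force on the tool from outside, world axes, zero at the start; "ft_torque": the same for the moment, N m; "finger_gap": finger opening in m; "finger_force": force on a finger pad.
Only numpy, scipy, OpenCV 4.12 (cv2) and the standard library are available. Lean on these libraries where they do the work, as an engineer would, in place of code of your own. Each camera call takes 0.05 s, during which the arm holds its last target. There are 200 camera calls.

## Working session

There is one attempt and no reset: what is moved stays moved. The work goes in short steps, Python scripts to look and compute and a shell command to move; the robot and the scene stay as the last step left them, time stands still between calls to the robot, and variables do not carry over. Pictures are saved under pics/ and viewed, at most 14 in all, crops included, and the job is handed in when it is done.

```bash
ls; mkdir -p pics
python3 - <<'E'
from bench import arm
import cv2,numpy as np
np.set_printoptions(precision=4,suppress=True)
s=arm.get_state();print(s)
for n in("top","scene","wrist"):
    im=arm.read_camera(n);cv2.imwrite(f"pics/{n}0.png",im[:,:,::-1]);print(n,arm.camera_info(n))
E
```

```text
pics
{'clock': 0.0, 'joint_pos': array([-70.0734,  15.8477,  86.2957,   0.0003,  77.9623,  -6.9328]), 'qd': array([ 0.0833,  0.0471,  0.0745, -0.0128, -0.1327,  0.077 ]), 'joint_torque': array([  0.0016, -41.6775, -24.5807,  -0.0001,   0.011 ,  -0.    ]), 'eef_pos': array([ 0.2596, -0.5125,  0.2304]), 'orientation': array([[ 0.8921,  0.4518, -0.0006],
       [ 0.4518, -0.8921,  0.0017],
       [ 0.0002, -0.0018, -1.    ]]), 'force': array([-0.5771, -0.424 ,  0.9939]), 'ft_torque': array([0.0194, 0.0146, 0.0155]), 'finger_force': 0.0, 'finger_gap': 0.08542939514414155}
top {'mtx': array([[486.626 ,   0.    , 313.1695],
       [  0.    , 486.626 , 200.0621],
       [  0.    ,   0.    ,   1.    ]]), 'distortion': array([0.0276, 0.    , 0.    , 0.    , 0.    ]), 'xyz': array([0.258 , 0.0179, 1.3391]), 'rotation': array([[-0.0053, -0.9843,  0.1762],
       [-0.9997,  0.0007, -0.0262],
       [ 0.0256, -0.1763, -0.984 ]])}
scene {'mtx': array([[473.2631,   0.    , 324.272 ],
       [  0.    , 473.2631, 193.4622],
       [  0.    ,   0.    ,   1.    ]]), 'distortion': array([-0.0605,  0.    ,  0.    ,  0.    ,  0.    ]), 'xyz': array([ 1.0365, -0.6908,  0.7005]), 'rotation': array([[ 0.7794,  0.3504, -0.5194],
       [ 0.6265, -0.4418,  0.6422],
       [-0.0044, -0.8259, -0.5638]])}
wrist {'mtx': array([[299.9511,   0.    , 318.0681],
       [  0.    , 299.9511, 199.241 ],
       [  0.    ,   0.    ,   1.    ]]), 'distortion': array([0.0182, 0.    , 0.    , 0.    , 0.    ]), 'mount': array([[ 0.0002, -0.9525, -0.3045,  0.0776],
       [ 1.    ,  0.    ,  0.0005,  0.001 ],
       [-0.0005, -0.3045,  0.9525, -0.1425],
       [ 0.    ,  0.    ,  0.    ,  1.    ]])}
```

View pics/top0.png

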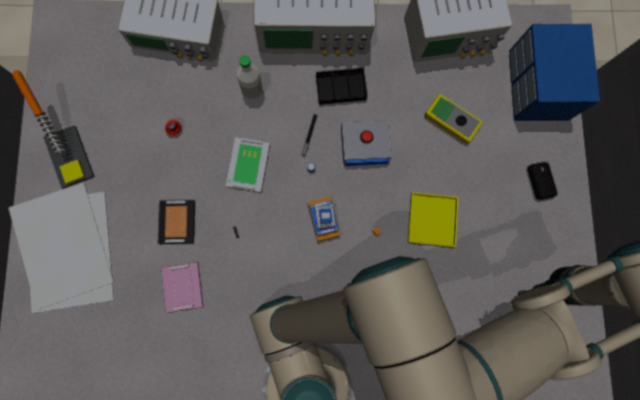

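View pics/scene0.png

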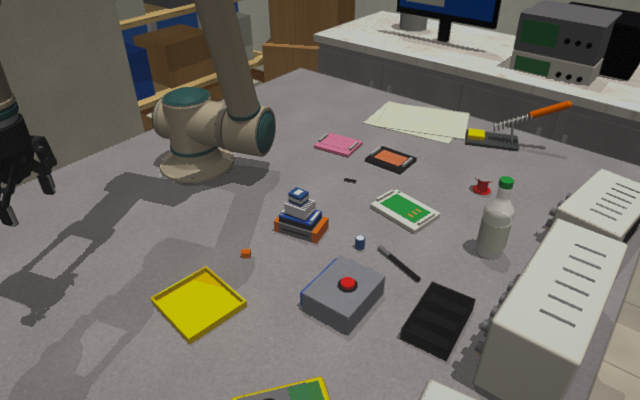

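Candidates, by top-view pixel:
- Red: the button on the grey case (367,136), or the loose red piece (173,128).
- Fixture: black with copper (176,222), or pink (182,287), which is not meant.
- Charger: white with green (248,164).
- Tray: yellow (433,220), or the yellow meter (454,118).
- Stack: (323,218), with the drawer front at (365,162).

I choose the button at (367,136), the black fixture and the tray at (433,220).

```bash
cat > h.py <<'E'
import cv2,numpy as np
from bench import arm
np.set_printoptions(precision=4,suppress=True)
def cam(n,s=None):
    i=arm.camera_info(n);K,D=np.array(i["mtx"]),np.array(i["distortion"])
    if n=="wrist":
        s=s or arm.get_state();M=np.array(i["mount"]);R=np.array(s["orientation"])
        return K,D,R@M[:3,:3],R@M[:3,3]+s["eef_pos"]
    return K,D,np.array(i["rotation"]),np.array(i["xyz"])
def rays(c,px):
    p=cv2.undistortPoints(np.array(px,float).reshape(-1,1,2),c[0],c[1]).reshape(-1,2)
    d=np.c_[p,np.ones(len(p))]@c[2].T
    return d/np.linalg.norm(d,axis=1,keepdims=True)
def plane(c,px,z):
    d=rays(c,px);return c[3]+d*((z-c[3][2])/d[:,2])[:,None]
def tri(obs):
    A=0;b=0
    for c,px in obs:
        d=rays(c,[px])[0];P=np.eye(3)-np.outer(d,d);A=A+P;b=b+P@c[3]
    x=np.linalg.solve(A,b);r=[np.linalg.norm((np.eye(3)-np.outer(d,d))@(x-c[3])) for c,px in obs for d in rays(c,[px])]
    return x,max(r)
def blob(im,lo,hi,roi,all=False):
    x0,y0,x1,y1=roi;h=cv2.cvtColor(im,cv2.COLOR_RGB2HSV)[y0:y1,x0:x1]
    m=cv2.inRange(h,lo,hi)
    m=cv2.morphologyEx(m,cv2.MORPH_CLOSE,np.ones((3,3)))
    cs,_=cv2.findContours(m,cv2.RETR_EXTERNAL,cv2.CHAIN_APPROX_NONE)
    if not cs:return None
    k=max(cs,key=cv2.contourArea).reshape(-1,2)+[x0,y0];return k.astype(float)
def cen(k):
    m=cv2.moments(k.astype(np.float32).reshape(-1,1,2));return [m["m10"]/m["m00"],m["m01"]/m["m00"]]
def rect(c,k,z):
    p=plane(c,k,z)[:,:2];(x,y),(w,h),a=cv2.minAreaRect((p*1000).astype(np.float32))
    if w<h:w,h,a=h,w,a+90
    return np.array([x/1000,y/1000]),(w,h),(a+90)%180-90
def look(n):
    s=arm.get_state();return arm.read_camera(n),cam(n,s)
COL=dict(red=((0,130,80),(6,255,255)),yel=((24,150,120),(33,255,255)),grn=((50,120,80),(75,255,255)),cop=((5,100,100),(16,255,255)),org=((8,170,150),(18,255,255)),blu=((105,130,50),(120,255,255)))
E
python3 - <<'E'
from h import *
T,tc=look("top");S,sc=look("scene")
for n,col,r1,r2 in [("button","red",(350,120,390,150),(330,270,365,300)),("tray","yel",(400,185,470,255),(140,260,255,345)),
 ("charger","grn",(225,135,272,192),(365,185,445,235)),("fixture","cop",(155,195,200,248),(362,140,420,175)),("drawer","blu",(335,150,400,172),(290,280,350,340))]:
    a=blob(T,*COL[col],r1);b=blob(S,*COL[col],r2)
    if a is None or b is None: print(n,a is None,b is None);continue
    x,r=tri([(tc,cen(a)),(sc,cen(b))]);print(n,cen(a),cen(b),x,"res",r,rect(tc,a,x[2]),len(a),len(b))
o=np.vstack([cv2.resize(T[180:250,285:425],None,fx=4,fy=4,interpolation=2),cv2.resize(T[115:180,325:465],None,fx=4,fy=4,interpolation=2)])
cv2.imwrite("pics/crop1.png",o[:600,:,::-1])
E
```

```text
button [366.4172839506173, 135.7975308641975] [347.3423423423423, 282.5456885456885] [ 0.6662 -0.1639  0.0576] res 0.0007158849017176274 (array([ 0.6675, -0.1637]), (25.912874221801758, 24.795202255249023), -1.2784347534179688) 27 39
tray [433.0061274509804, 220.10155228758168] [197.35024325728588, 301.5852345189174] [ 0.4396 -0.3495  0.0084] res 0.00012278339192670318 (array([ 0.4436, -0.3507]), (137.89454650878906, 128.24163818359375), -6.160308837890625) 198 197
charger [247.22595384966868, 163.86611834589903] [404.86434782608694, 207.65826086956523] [0.5984 0.1665 0.0136] res 0.00014447029667157026 (array([0.5986, 0.1664]), (105.62139129638672, 59.459503173828125), -9.192085266113281) 109 96
fixture [175.74579124579125, 221.02693602693603] [390.5620532813515, 157.32618583495776] [0.4375 0.357  0.0129] res 0.0002774190188207171 (array([0.438 , 0.3571]), (82.60953521728516, 56.055213928222656), 0.2179281860589981) 96 67Traceback (most recent call last):
  File "<stdin>", line 7, in <module>
  File "h.py", line 30, in cen
    m=cv2.moments(k.astype(np.float32).reshape(-1,1,2));return [m["m10"]/m["m00"],m["m01"]/m["m00"]]
                                                                ~~~~~~~~^~~~~~~~~
ZeroDivisionError: float division by zero
```

```bash
python3 - <<'E'
from h import *
T,tc=look("top")
o=np.vstack([cv2.resize(T[180:250,285:425],None,fx=4,fy=4,interpolation=2),cv2.resize(T[115:180,325:465],None,fx=4,fy=4,interpolation=2)])
cv2.imwrite("pics/crop1.png",o[:600,:,::-1])
E
python3 -m creep '[[0.04,-0.01,0,0],[0.04,-0.01,0,0],[0.04,-0.01,0,0],[0.04,-0.01,0,0],[0.04,-0.01,0,0],[0.04,-0.01,0,0],[0.04,-0.01,0,0],[0.04,-0.01,0,0],[0.04,-0.01,0,0],[0.04,-0.01,0,0]]' -1 30
python3 -m creep '[[0.04,-0.01,0.01,0],[0.04,-0.01,0.01,0],[0.03,-0.005,0.01,0],[0,0,0,0],[0,0,0,0]]'
python3 - <<'E'
from h import *
I,c=look("wrist");cv2.imwrite("pics/w1.png",I[:,:,::-1])
k=blob(I,*COL["red"],(0,0,640,400));print(cen(k),plane(c,[cen(k)],.0585),arm.get_state()["eef_pos"],arm.get_state()["orientation"])
E
```

```text
clock: 1.13
eef_pos: [0.5727, -0.2414, 0.2314]
orientation: [[0.892, 0.452, 0.0], [0.452, -0.892, -0.0], [-0.0, 0.0, -1.0]]
force: [0.4, -1.2, 0.5]
finger_gap: 0.0003
finger_force: 0.0
clock: 1.55
eef_pos: [0.6576, -0.1705, 0.2001]
orientation: [[0.891, 0.454, -0.003], [0.454, -0.891, 0.0], [-0.002, -0.002, -1.0]]
force: [-0.5, -0.1, 0.4]
finger_gap: -0.0004
finger_force: 0.0
[316.92813086618395, 176.21936175918475] [[ 0.6664 -0.1658  0.0585]] [ 0.6569 -0.1717  0.2009] [[ 0.8915  0.453  -0.0019]
 [ 0.453  -0.8915 -0.0003]
 [-0.0018 -0.0006 -1.    ]]
```

View pics/crop1.png

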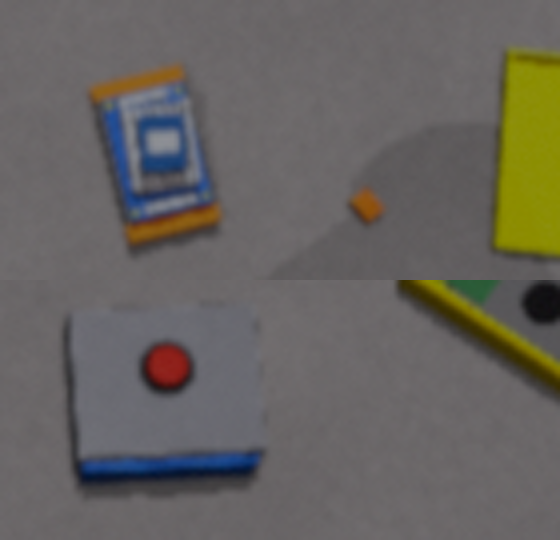

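View pics/w1.png

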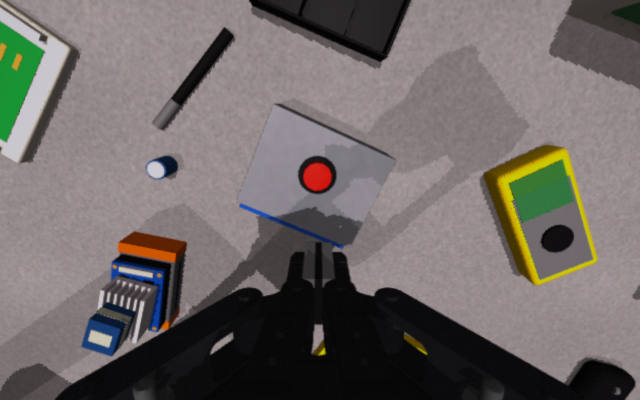

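The close crop shows the red button on the grey case at wrist pixel (317,176), with the blue drawer front below it, so the choice is right. The stack is at lower left (135,295).

```bash
python3 -m creep '[[0.0116,-0.0016,0.03,0],[0,0,0.035,0],[0,0,0.035,0],[0,0,0.03,0],[0,0,0.008,0],[0,0,0,0],[0,0,0,0],[0,0,0.002,0],[0,0,0.002,0],[0,0,0,0]]'
python3 -m creep '[[0,0,0.002,0],[0,0,0,0],[0,0,0,0]]'
```

```text
clock: 2.43
eef_pos: [0.6677, -0.1658, 0.0614]
orientation: [[0.892, 0.452, 0.003], [0.452, -0.892, -0.001], [0.002, 0.002, -1.0]]
force: [-0.7, 0.7, 0.2]
finger_gap: -0.0002
finger_force: 0.0
clock: 2.68
eef_pos: [0.6676, -0.1656, 0.0586]
orientation: [[0.892, 0.452, 0.002], [0.452, -0.892, -0.001], [0.001, 0.002, -1.0]]
force: [0.6, 0.4, 3.4]
finger_gap: -0.0
finger_force: 1.5
```

```bash
python3 -m creep '[[0,0,0.002,0],[0,0,0,0],[0,0,0.0015,0],[0,0,0,0]]'
python3 -m creep '[[0,0,-0.02,0],[0,0,-0.04,0],[0,0,-0.04,0],[0,0,-0.04,0],[-0.01,0,-0.02,-1],[-0.01,0,0,-1],[-0.01,0,0,-1],[-0.01,0,0,0],[0,0,0,0],[0,0,0,0]]'
python3 - <<'E'
from h import *
I,c=look("wrist");cv2.imwrite("pics/w2.png",I[:,:,::-1])
s=arm.get_state();print(s["eef_pos"],s["orientation"])
E
```

```text
clock: 3.02
eef_pos: [0.6676, -0.1656, 0.0544]
orientation: [[0.892, 0.452, 0.002], [0.452, -0.892, -0.001], [0.001, 0.001, -1.0]]
force: [1.4, -1.5, 4.5]
finger_gap: 0.0003
finger_force: 2.0
clock: 3.85
eef_pos: [0.6332, -0.1878, 0.2132]
orientation: [[0.747, 0.665, -0.002], [0.665, -0.747, 0.001], [-0.001, -0.002, -1.0]]
force: [0.9, 0.3, 0.5]
finger_gap: 0.0002
finger_force: 0.0
[ 0.6337 -0.1877  0.2133] [[ 0.7461  0.6659 -0.0012]
 [ 0.6659 -0.7461  0.001 ]
 [-0.0002 -0.0016 -1.    ]]
```

View pics/w2.png

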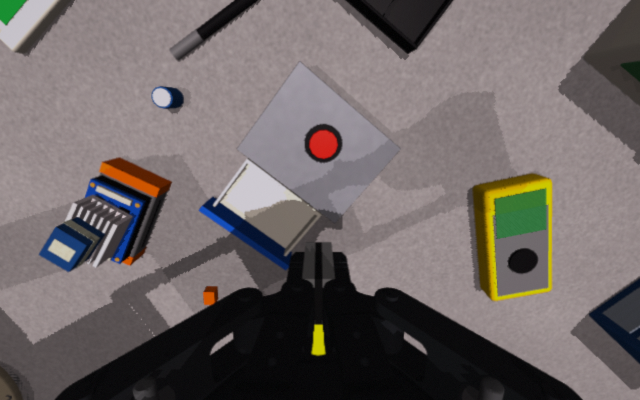

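The drawer is out: its blue panel runs from (203,206) to (290,266), with the white well behind it and the stack at (105,215). Next I measure the drawer and the stack roughly.

Run:
```python
from h import *
I,c=look("wrist");T,tc=look("top")
k=blob(I,*COL["blu"],(192,190,300,278));r=rect(c,k,.041);print("panel",r,cen(k))
w=blob(I,(0,0,60),(180,60,255),(0,0,640,400))
print("case corners",plane(c,[(303,62),(401,147)],.05))
k=blob(I,*COL["red"],(300,100,350,170));print("button",plane(c,[cen(k)],.059))
print("well corners px", plane(c,[(247,161),(319,213),(203,206),(290,266)],.041))
b=blob(T,*COL["blu"],(330,160,400,200));print("top panel",rect(tc,b,.04) if b is not None else None)
for n,col in(("battery orange","org"),("blue","blu")):
    k=blob(T,*COL[col],(300,190,345,245));print(n,cen(k))
h=cv2.cvtColor(T,cv2.COLOR_RGB2HSV)[190:245,300:345];m=cv2.inRange(h,*COL["org"]);p=np.argwhere(m)[:,::-1]+[300,190]
print("battery",rect(tc,cv2.convexHull(p.astype(np.int32)).reshape(-1,2),.03))
print("wrist battery",plane(c,[(105,160),(170,185),(135,265)],.03),"box",plane(c,[(63,245)],.094))
```

```text
panel (array([ 0.5321, -0.1728]), (120.96659088134766, 23.02899742126465), -87.66279172897339) [236.0321707278229, 228.58480649784997]
case corners [[ 0.7096 -0.1021  0.05  ]
 [ 0.7162 -0.2275  0.05  ]]
button [[ 0.6664 -0.1657  0.059 ]]
well corners px [[ 0.5984 -0.1194  0.041 ]
 [ 0.6054 -0.2153  0.041 ]
 [ 0.526  -0.114   0.041 ]
 [ 0.5326 -0.2343  0.041 ]]
top panel NoneTraceback (most recent call last):
  File "<stdin>", line 10, in <module>
  File "h.py", line 30, in cen
    m=cv2.moments(k.astype(np.float32).reshape(-1,1,2));return [m["m10"]/m["m00"],m["m01"]/m["m00"]]
                  ^^^^^^^^
AttributeError: 'NoneType' object has no attribute 'astype'
```

Run:
```python
from h import *
c=cam("wrist")
print("wrist battery",plane(c,[(105,160),(170,185),(135,265)],.03),"box",plane(c,[(63,245)],.094))
T0=cv2.imread("pics/top0.png")[:,:,::-1];tc=cam("top")
print(plane(tc,[(323,218)],.106),plane(tc,[(325,216)],.106))
```

```text
wrist battery [[ 0.4937 -0.0038  0.03  ]
 [ 0.5166 -0.0714  0.03  ]
 [ 0.4033 -0.096   0.03  ]] box [[ 0.434  -0.0421  0.094 ]]
[[ 0.4322 -0.0398  0.106 ]] [[ 0.4373 -0.0449  0.106 ]]
```

```bash
python3 -m creep '[[-0.0129,-0.0336,0,0],[-0.0129,-0.0336,0,0],[-0.0129,-0.0336,0,0],[-0.0129,-0.0336,0,0],[-0.0129,-0.0336,0,0],[-0.0129,-0.0336,0,0],[-0.0129,-0.0336,0,0],[-0.0129,-0.0336,0,0],[0,0,-0.01,1],[0,0,0,1]]' 0.2
python3 -m creep '[[0,0,0,1],[0,0,0,1],[0,0,0,1],[0,0.04,0,1],[0,0,0,0],[0,0,0,0]]'
python3 - <<'E'
from h import *
I,c=look("wrist");cv2.imwrite("pics/w3.png",I[:,:,::-1]);np.savez("pics/w3",I=I,R=c[2],t=c[3])
E
python3 -m creep '[[0,-0.04,0,0],[0,-0.04,0,0],[0,0,0,0],[0,0,0,0]]'
python3 - <<'E'
from h import *
I,c=look("wrist");cv2.imwrite("pics/w4.png",I[:,:,::-1]);np.savez("pics/w4",I=I,R=c[2],t=c[3])
a=cv2.imread("pics/w3.png");b=cv2.imread("pics/w4.png")
cv2.imwrite("pics/w34.png",np.hstack([a[:,120:520],b[:,120:520]]))
E
```

```text
clock: 4.83
eef_pos: [0.3762, -0.0552, 0.225]
orientation: [[0.851, 0.525, 0.001], [0.525, -0.851, -0.0], [0.001, 0.001, -1.0]]
force: [0.6, 0.2, 0.6]
finger_gap: 0.0512
finger_force: 0.0
clock: 5.33
eef_pos: [0.3902, -0.0959, 0.2242]
orientation: [[0.979, 0.204, 0.0], [0.204, -0.979, -0.0], [0.0, 0.0, -1.0]]
force: [0.4, -0.3, -0.5]
finger_gap: 0.0512
finger_force: 0.0
clock: 5.72
eef_pos: [0.3718, -0.0141, 0.2241]
orientation: [[0.978, 0.211, -0.0], [0.211, -0.978, 0.0], [-0.0, -0.001, -1.0]]
force: [-0.1, -0.3, 0.8]
finger_gap: 0.051
finger_force: 0.0
```

View pics/w34.png

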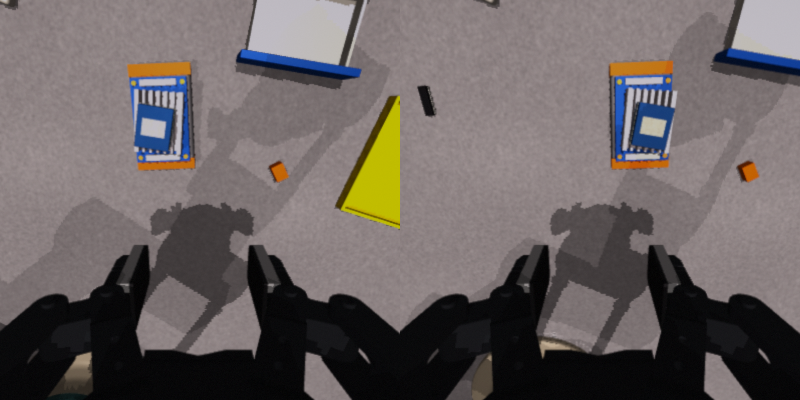

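Left and right views show the stack. The box's top with its pale label is at w3 (275,127) and w4 (373,126), and the pieces lie nearly along the tool axes.

Run:
```python
from h import *
vs=[]
for n,lab in(("w3",(275,127)),("w4",(373,126))):
    z=np.load(f"pics/{n}.npz");I=z["I"];c=cam("wrist");c=(c[0],c[1],z["R"],z["t"])
    h=cv2.cvtColor(I,cv2.COLOR_RGB2HSV);x,y=lab
    print([h[y,x+d].tolist() for d in range(-26,27,4)],[h[y+d,x].tolist() for d in range(-36,33,4)])
    k=blob(I,(0,0,150),(180,90,255),(x-14,y-12,x+14,y+12));vs.append((c,cen(k)));print(cen(k),len(k))
    o=cv2.resize(I[55:180,x-55:x+55],None,fx=4,fy=4,interpolation=2)[:,:,::-1];cv2.imwrite(f"pics/{n}c.png",o)
x,r=tri(vs);print("label",x,r)
cv2.imwrite("pics/c34.png",np.hstack([cv2.resize(cv2.imread(f"pics/{n}c.png"),(400,455)) for n in("w3","w4")]))
```

```text
[[177, 19, 136], [135, 17, 151], [108, 198, 142], [113, 39, 171], [144, 7, 194], [150, 5, 193], [135, 10, 196], [150, 5, 193], [143, 5, 193], [113, 57, 170], [108, 201, 141], [160, 15, 51], [150, 9, 168], [135, 14, 151]] [[114, 65, 154], [144, 9, 147], [169, 21, 99], [145, 10, 146], [109, 197, 136], [108, 202, 144], [108, 205, 142], [110, 110, 157], [137, 9, 195], [140, 8, 195], [150, 7, 194], [135, 10, 195], [108, 200, 140], [108, 201, 138], [108, 202, 135], [112, 159, 117], [156, 8, 154], [133, 12, 196]]
[272.81662489557226, 127.79573934837093] 80
[[137, 9, 197], [132, 21, 60], [108, 203, 84], [108, 189, 123], [23, 24, 192], [23, 33, 193], [24, 32, 193], [25, 30, 194], [24, 32, 192], [25, 31, 191], [108, 207, 117], [131, 12, 165], [177, 20, 126], [174, 21, 124]] [[118, 24, 191], [137, 9, 188], [140, 9, 172], [140, 10, 150], [109, 200, 121], [108, 207, 122], [108, 203, 122], [106, 19, 148], [25, 30, 193], [24, 26, 194], [22, 35, 192], [24, 27, 189], [108, 204, 116], [108, 204, 116], [108, 202, 115], [129, 35, 115], [15, 21, 149], [117, 13, 179]]
[372.83076203833565, 126.48293595137915] 79
label [ 0.4396 -0.0478  0.1068] 1.6401590011656276e-05
```

View pics/c34.png

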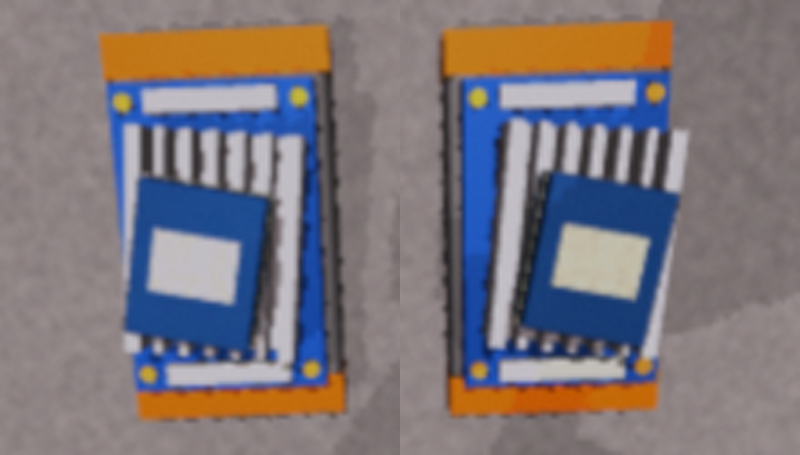

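Run:
```python
from h import *
for n,(x,y) in(("w3",(275,127)),("w4",(373,126))):
    z=np.load(f"pics/{n}.npz");I=z["I"];c=cam("wrist");c=(c[0],c[1],z["R"],z["t"])
    h=cv2.cvtColor(I,cv2.COLOR_RGB2HSV);print("board hsv",h[80,x-40:x+40:8].tolist()) 
    k=blob(I,(105,160,90),(110,215,150),(x-26,y-28,x+26,y+28));print("box",rect(c,k,.106))
    k=blob(I,(105,30,60),(125,255,255),(x-60,60,x+40,172));print("board?",rect(c,k,.048))
    m=cv2.inRange(h,(8,170,150),(18,255,255));m[:, :x-60]=0;m[:,x+45:]=0;m[175:]=0
    p=np.argwhere(m)[:,::-1];print("batt",rect(c,cv2.convexHull(p.astype(np.int32)).reshape(-1,2),.03))
s=arm.get_state();R=s["orientation"];print(s["eef_pos"],np.degrees(np.arctan2(R[1,0],R[0,0])))
```

```text
board hsv [[0, 20, 139], [0, 20, 142], [110, 155, 174], [113, 58, 195], [128, 10, 195], [130, 12, 195], [131, 10, 195], [137, 9, 195], [109, 108, 165], [143, 21, 95]]
box (array([ 0.4383, -0.0482]), (38.10004425048828, 29.173748016357422), 3.644599676132202)
board? (array([ 0.4424, -0.0464]), (83.85676574707031, 58.51889419555664), 13.726463317871094)
batt (array([ 0.4435, -0.0468]), (110.04735565185547, 64.13465881347656), 14.095731735229492)
board hsv [[170, 14, 113], [80, 16, 142], [135, 8, 196], [135, 10, 197], [133, 9, 196], [137, 9, 195], [118, 18, 196], [21, 187, 191], [0, 20, 125], [177, 18, 126]]
box (array([ 0.4396, -0.0474]), (34.857627868652344, 28.701154708862305), 2.797872304916382)
board? (array([ 0.4427, -0.0479]), (83.99571228027344, 61.03519821166992), 13.146320343017578)
batt (array([ 0.4433, -0.0465]), (110.14972686767578, 63.87489318847656), 13.910704612731934)
[ 0.3725 -0.0154  0.2242] 12.065545671286147
```

```bash
python3 -m creep '[[0,0,0,1],[0,0,0,0.5],[0.032,0.0187,0.03,0],[0.0321,0.0187,0.03,0],[0,0,0.03,0],[0,0,0,0],[0,0,0,0]]' 0.2 25
python3 - <<'E'
from h import *
I,c=look("wrist");cv2.imwrite("pics/w5.png",I[:,:,::-1])
s=arm.get_state();print(s["eef_pos"],s["orientation"])
E
```

```text
clock: 6.35
eef_pos: [0.4298, -0.0452, 0.1405]
orientation: [[0.997, 0.075, -0.005], [0.075, -0.997, 0.001], [-0.005, -0.002, -1.0]]
force: [-0.6, -0.2, 0.7]
finger_gap: 0.051
finger_force: 0.0
[ 0.4308 -0.0453  0.1419] [[ 0.9972  0.0751 -0.0014]
 [ 0.0751 -0.9972  0.0002]
 [-0.0014 -0.0003 -1.    ]]
```

View pics/w5.png

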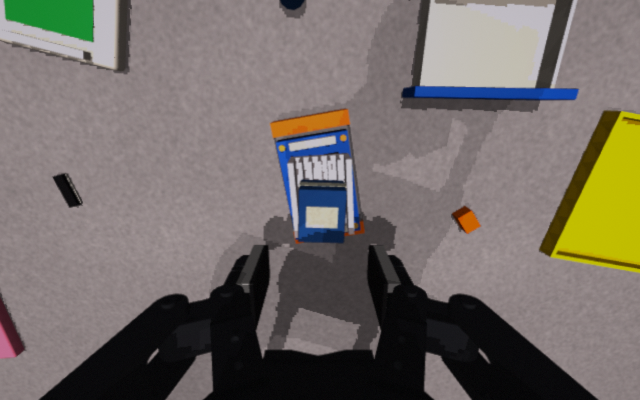

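The box's label is at (321,217) and its edges are square with the tool. The tool is 8 mm short, so I correct that and go down.

```bash
python3 -m creep '[[0.0083,0.003,0,0],[0,0,0.02,0],[0,0,0.02,0],[0,0,0,0],[0,0,0,0]]'
python3 -m creep '[[0,0,0.01,0],[0,0,0.0065,0],[0,0,0,0]]'
```

```text
clock: 6.82
eef_pos: [0.4401, -0.0472, 0.1027]
orientation: [[0.997, 0.076, 0.001], [0.076, -0.997, -0.0], [0.001, 0.0, -1.0]]
force: [-0.4, -0.6, 1.2]
finger_gap: 0.0513
finger_force: 0.0
clock: 7.07
eef_pos: [0.4399, -0.0472, 0.0857]
orientation: [[0.997, 0.076, 0.001], [0.076, -0.997, -0.0], [0.001, 0.0, -1.0]]
force: [-0.4, -0.9, -0.3]
finger_gap: 0.051
finger_force: 0.0
```

```bash
python3 -m creep '[[0,0,0,0],[0,0,0,0],[0,0,0,0],[0,0,0,0],[0,0,0,0],[0,0,0,0]]' -1 25
python3 -m creep '[[0,0,-0.005,0],[0,0,-0.02,0],[0,0,-0.03,0],[0,0,-0.03,0],[0,0,0,0]]'
python3 - <<'E'
from h import *
I,c=look("wrist");cv2.imwrite("pics/w6.png",I[:,:,::-1])
s=arm.get_state();print(s["eef_pos"],s["orientation"])
k=blob(I,*COL["blu"],(340,60,620,190));print(rect(c,k,.041),cen(k))
k=blob(I,*COL["blu"],(260,60,340,190))
E
```

```text
clock: 7.57
eef_pos: [0.4404, -0.0473, 0.0862]
orientation: [[0.997, 0.076, 0.002], [0.076, -0.997, -0.0], [0.002, 0.001, -1.0]]
force: [-0.3, 0.2, 5.7]
finger_gap: 0.0293
finger_force: 25.3
clock: 7.98
eef_pos: [0.4433, -0.0481, 0.1755]
orientation: [[0.997, 0.076, 0.011], [0.076, -0.997, -0.003], [0.01, 0.004, -1.0]]
force: [0.9, 0.0, -0.2]
finger_gap: 0.0293
finger_force: 24.8
[ 0.4419 -0.0478  0.1732] [[ 0.9971  0.0761  0.0071]
 [ 0.0761 -0.9971 -0.002 ]
 [ 0.0069  0.0026 -1.    ]]
(array([ 0.5241, -0.1704]), (125.92939758300781, 8.225271224975586), -87.33087015151978) [463.09323583180986, 112.67169408897014]
```

View pics/w6.png

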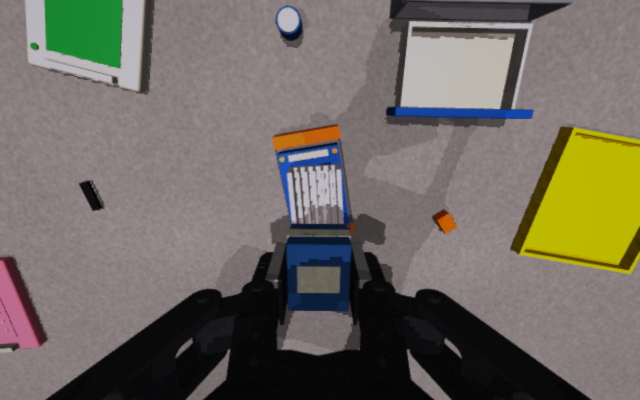

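The box is held, and the drawer well floor is at about (460,65). I carry it over and check against the floor corners (412,28), (513,32), (507,108) and (403,105).

```bash
python3 - <<'E'
from h import *
c=cam("wrist");print(plane(c,[(414,33),(516,37),(507,108),(403,105)],.008))
E
python3 -m creep '[[0.0288,0.033,0,0.25],[0.0288,0.033,0,0],[0.0288,0.033,0,0],[0.0288,0.033,0,0],[0,0,0,0],[0,0,0,0],[0,0,0,0]]'
python3 - <<'E'
from h import *
I,c=look("wrist");cv2.imwrite("pics/w7.png",I[:,:,::-1])
s=arm.get_state();print(s["eef_pos"],s["orientation"])
k=blob(I,*COL["red"],(0,0,640,400));print(plane(c,[cen(k)],.059))
E
```

```text
[[ 0.5881 -0.126   0.008 ]
 [ 0.5913 -0.2191  0.008 ]
 [ 0.53   -0.2278  0.008 ]
 [ 0.5256 -0.1263  0.008 ]]
clock: 8.62
eef_pos: [0.5551, -0.1653, 0.1685]
orientation: [[0.999, 0.054, -0.004], [0.054, -0.999, 0.002], [-0.004, -0.002, -1.0]]
force: [-0.6, 0.4, 0.5]
finger_gap: 0.0293
finger_force: 24.9
[ 0.5549 -0.1648  0.169 ] [[ 0.9985  0.0544 -0.0033]
 [ 0.0544 -0.9985  0.0017]
 [-0.0032 -0.0019 -1.    ]]
[[ 0.6666 -0.1658  0.059 ]]
```

```bash
python3 -m creep '[[0.0066,0.0081,0,0],[0,0,0.03,0],[0,0,0.03,0],[0,0,0.03,0],[0,0,0.03,0],[0,0,0.012,0],[0,0,0,0],[0,0,0,0]]'
python3 -m creep '[[0,0,0.01,0],[0,0,0.004,0],[0,0,0,0],[0,0,0,0]]'
```

```text
clock: 9.33
eef_pos: [0.5633, -0.1732, 0.0382]
orientation: [[0.998, 0.055, -0.001], [0.055, -0.998, 0.0], [-0.001, -0.0, -1.0]]
force: [0.7, -0.1, -0.0]
finger_gap: 0.0296
finger_force: 24.9
clock: 9.67
eef_pos: [0.5638, -0.1738, 0.0247]
orientation: [[0.999, 0.054, 0.001], [0.054, -0.999, -0.0], [0.001, 0.0, -1.0]]
force: [-0.3, -0.1, -0.8]
finger_gap: 0.0296
finger_force: 24.9
```

```bash
python3 -m creep '[[0,0,0.005,0],[0,0,0.003,0],[0,0,0,0],[0,0,0,0]]'
python3 -m creep '[[0,0,0.001,0],[0,0,0.001,0],[0,0,0,0],[0,0,0,0]]'
```

```text
clock: 10.0
eef_pos: [0.5634, -0.1737, 0.016]
orientation: [[0.999, 0.054, -0.0], [0.054, -0.999, 0.0], [-0.0, -0.0, -1.0]]
force: [0.2, 0.7, 0.5]
finger_gap: 0.0293
finger_force: 24.9
clock: 10.33
eef_pos: [0.5636, -0.1738, 0.0143]
orientation: [[0.999, 0.054, 0.0], [0.054, -0.999, -0.0], [0.0, 0.0, -1.0]]
force: [0.6, -0.4, 0.6]
finger_gap: 0.0297
finger_force: 24.9
```

```bash
python3 -m creep '[[0,0,0.001,0],[0,0,0,0],[0,0,0,0]]'
python3 -m creep '[[0,0,0.001,0],[0,0,0,0],[0,0,0,0]]'
```

```text
clock: 10.58
eef_pos: [0.564, -0.1737, 0.0142]
orientation: [[0.999, 0.054, 0.001], [0.054, -0.999, -0.0], [0.001, 0.0, -1.0]]
force: [-0.5, -0.1, 5.1]
finger_gap: 0.0292
finger_force: 25.5
clock: 10.83
eef_pos: [0.5647, -0.1737, 0.0142]
orientation: [[0.999, 0.054, 0.003], [0.054, -0.999, -0.0], [0.003, 0.001, -1.0]]
force: [-1.7, 1.8, 10.6]
finger_gap: 0.0292
finger_force: 26.0
```

```bash
python3 -m creep '[[0,0,-0.001,0],[0,0,0,0],[0,0,0,0],[0,0,-0.01,0],[0,0,-0.03,0],[0,0,-0.04,0],[0,0,-0.04,0],[0,0,-0.04,0],[0,0,-0.03,0]]' 0.2
python3 -m creep '[[-0.036,-0.0256,0,0],[-0.036,-0.0256,0,0],[-0.036,-0.0256,0,0],[-0.036,-0.0256,0,0],[-0.036,-0.0256,0,0],[0,0.02,0,-1],[0,0,0,0],[0,0,0,0]]' 0.5
python3 - <<'E'
from h import *
I,c=look("wrist");cv2.imwrite("pics/w8.png",I[:,:,::-1]);np.savez("pics/w8",I=I,R=c[2],t=c[3])
E
python3 -m creep '[[0,-0.03,0,0],[0,-0.03,0,0],[0,0,0,0],[0,0,0,0]]'
python3 - <<'E'
from h import *
I,c=look("wrist");cv2.imwrite("pics/w9.png",I[:,:,::-1]);np.savez("pics/w9",I=I,R=c[2],t=c[3])
a=cv2.imread("pics/w8.png");b=cv2.imread("pics/w9.png")
cv2.imwrite("pics/w89.png",np.vstack([np.hstack([a[0:200,120:520],b[0:200,120:520]]),np.hstack([cv2.resize(q[40:190,x:x+200],(400,300)) for q,x in((a,200),(b,280))])]))
E
```

```text
clock: 11.58
eef_pos: [0.5642, -0.174, 0.2075]
orientation: [[0.999, 0.054, 0.004], [0.054, -0.999, -0.002], [0.004, 0.002, -1.0]]
force: [1.4, -0.2, -0.2]
finger_gap: 0.0514
finger_force: 0.0
clock: 12.25
eef_pos: [0.389, -0.0825, 0.2041]
orientation: [[0.99, 0.138, 0.002], [0.138, -0.99, -0.001], [0.002, 0.001, -1.0]]
force: [0.2, -0.1, 0.6]
finger_gap: 0.0642
finger_force: 0.0
clock: 12.63
eef_pos: [0.3808, -0.022, 0.2034]
orientation: [[0.99, 0.143, 0.0], [0.143, -0.99, 0.0], [0.0, -0.0, -1.0]]
force: [0.5, -0.7, 0.3]
finger_gap: 0.0641
finger_force: 0.0
```

View pics/w89.png

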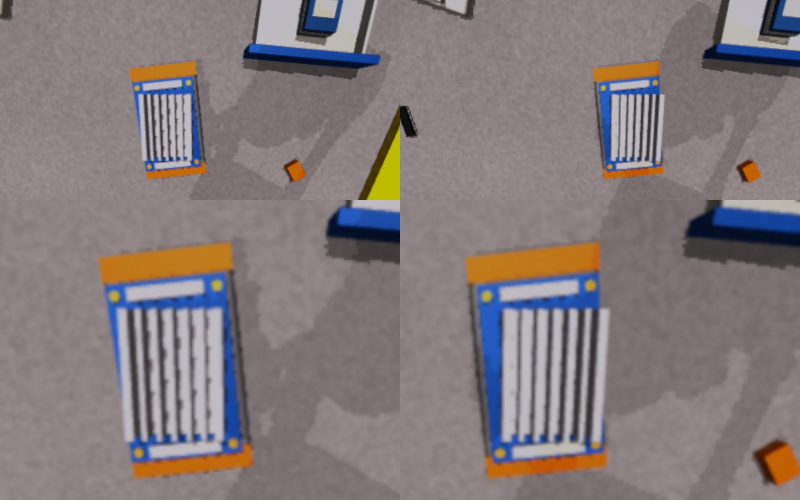

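The box lies flat in the drawer, top right. The heat sink's fins cover w8 x 258–312, y 93–161 and w9 x 330–384, y 94–160.

Run:
```python
from h import *
vs=[]
for n,(x0,x1) in(("w8",(254,316)),("w9",(326,386))):
    z=np.load(f"pics/{n}.npz");I=z["I"];c=cam("wrist");c=(c[0],c[1],z["R"],z["t"])
    h=cv2.cvtColor(I,cv2.COLOR_RGB2HSV);m=cv2.inRange(h,(0,0,170),(180,40,255));q=np.zeros_like(m);q[90:164,x0:x1]=m[90:164,x0:x1]
    lab,L,st,_=cv2.connectedComponentsWithStats(q)
    keep=[i for i in range(1,lab) if st[i,3]>40];print(st[keep].tolist())
    p=np.argwhere(np.isin(L,keep))[:,::-1];k=cv2.convexHull(p.astype(np.int32)).reshape(-1,2)
    r=rect(c,k,.08);print("hs",r);vs.append((c,cen(k)))
    m=cv2.inRange(h,(8,170,150),(18,255,255));m[:,:x0-25]=0;m[:,x1+25:]=0;m[182:]=0
    p=np.argwhere(m)[:,::-1];print("batt",rect(c,cv2.convexHull(p.astype(np.int32)).reshape(-1,2),.03))
print(tri(vs))
s=arm.get_state();R=s["orientation"];print(s["eef_pos"],np.degrees(np.arctan2(R[1,0],R[0,0])))
```

```text
[[259, 95, 8, 66, 236], [268, 95, 5, 66, 106], [274, 95, 7, 66, 176], [282, 95, 6, 65, 211], [289, 95, 6, 65, 245], [278, 95, 34, 69, 718]]
hs (array([ 0.4407, -0.048 ]), (57.5772590637207, 43.85935592651367), 8.035221099853516)
batt (array([ 0.4433, -0.0465]), (110.13372802734375, 63.756778717041016), 14.057968139648438)
[[332, 95, 7, 66, 378], [340, 95, 6, 66, 281], [347, 95, 7, 66, 246], [355, 95, 6, 66, 214], [342, 95, 30, 69, 227], [370, 95, 5, 66, 110], [377, 95, 7, 66, 254]]
hs (array([ 0.441 , -0.0482]), (57.41459655761719, 43.39398956298828), 8.206320762634277)
batt (array([ 0.4434, -0.0466]), (110.0654296875, 63.7786865234375), 13.872918128967285)
(array([ 0.4425, -0.048 ,  0.0812]), np.float64(0.00019395347325325353))
[ 0.3811 -0.0229  0.2034] 8.147309392088605
```

```bash
python3 -m creep '[[0.0284,0.0168,0.02,0],[0.0284,0.0168,0.02,0],[0,0,0.03,0],[0,0,0.03,0],[0,0,0,0],[0,0,0,0],[0,0,0,0]]' 0.5 40
```

```text
clock: 13.27
eef_pos: [0.4423, -0.049, 0.1042]
orientation: [[0.99, 0.14, 0.002], [0.14, -0.99, -0.001], [0.001, 0.001, -1.0]]
force: [0.4, 0.7, 0.5]
finger_gap: 0.0638
finger_force: 0.0
```

```bash
python3 -m creep '[[0,-0.001,0.02,0],[0,0,0.02,0],[0,0,0.0045,0],[0,0,0,0],[0,0,0,0]]'
python3 -m creep '[[0,0,0,0],[0,0,0,0],[0,0,0,0],[0,0,0,0],[0,0,0,0],[0,0,0,0]]' -1 40
python3 -m creep '[[0,0,-0.003,0],[0,0,-0.01,0],[0,0,-0.03,0],[0,0,-0.03,0],[0,0,-0.02,0],[0,0,0,0],[0,0,0,0]]'
python3 - <<'E'
from h import *
I,c=look("wrist");cv2.imwrite("pics/w10.png",I[:,:,::-1])
s=arm.get_state();print(s["eef_pos"],s["orientation"])
k=blob(I,*COL["yel"],(400,50,640,400));print(len(k),k.min(0),k.max(0),rect(c,k,.016))
E
```

```text
clock: 13.68
eef_pos: [0.4421, -0.0476, 0.0602]
orientation: [[0.99, 0.141, 0.003], [0.141, -0.99, -0.001], [0.003, 0.001, -1.0]]
force: [-0.4, 0.6, 0.5]
finger_gap: 0.0642
finger_force: 0.0
clock: 14.18
eef_pos: [0.4423, -0.0475, 0.0604]
orientation: [[0.99, 0.141, 0.003], [0.141, -0.99, -0.001], [0.003, 0.001, -1.0]]
force: [-1.5, 0.3, 5.7]
finger_gap: 0.043
finger_force: 40.9
clock: 14.77
eef_pos: [0.4416, -0.0473, 0.1529]
orientation: [[0.99, 0.141, 0.003], [0.141, -0.99, -0.001], [0.003, 0.001, -1.0]]
force: [-0.3, 0.1, -2.0]
finger_gap: 0.043
finger_force: 41.5
[ 0.4404 -0.0471  0.1517] [[ 0.99    0.1411 -0.0001]
 [ 0.1411 -0.99   -0.0001]
 [-0.0001  0.0001 -1.    ]]
458 [527. 145.] [639. 301.] (array([ 0.4423, -0.3501]), (139.8321990966797, 129.29539489746094), -6.2329864501953125)
```

View pics/w10.png

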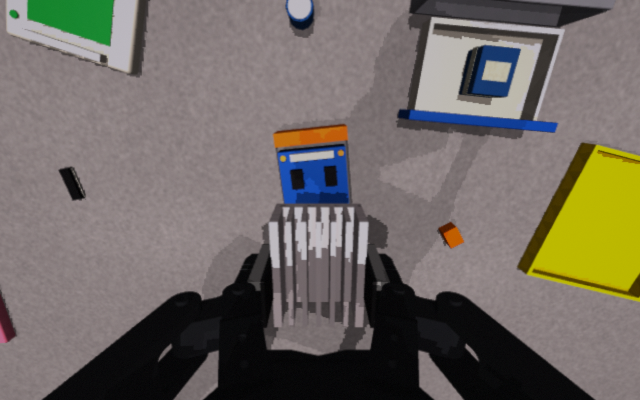

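The heat sink is held level, the board underneath at (313,175) is undisturbed, and the tray is to the right. I carry it over.

```bash
python3 -m creep '[[-0.0053,0.0374,0,0],[-0.0053,0.0374,0,0],[-0.0053,0.0374,0,0],[-0.0053,0.0374,0,0],[-0.0053,0.0374,0,0],[-0.0053,0.0374,0,0],[-0.0053,0.0374,0,0],[-0.0053,0.0374,0,0],[0,0,0,1],[0,0,0,1]]'
python3 -m creep '[[0,0,0,0.8],[0,0,0.03,0],[0,0,0.03,0],[0,0,0.03,0],[0,0,0.02,0],[0,0,0,0],[0,0,0,0],[0,0,0,0]]'
```

```text
clock: 15.65
eef_pos: [0.44, -0.3511, 0.1491]
orientation: [[0.999, -0.041, -0.003], [-0.041, -0.999, 0.003], [-0.003, -0.003, -1.0]]
force: [-0.5, 1.6, -2.5]
finger_gap: 0.0431
finger_force: 41.7
clock: 16.32
eef_pos: [0.4414, -0.3496, 0.0419]
orientation: [[0.995, -0.103, 0.0], [-0.103, -0.995, -0.0], [0.0, 0.0, -1.0]]
force: [-0.4, -0.1, -0.9]
finger_gap: 0.0433
finger_force: 41.7
```

```bash
python3 -m creep '[[0,0,0.02,0],[0,0,0.008,0],[0,0,0,0],[0,0,0,0],[0,0,0.001,0],[0,0,0.001,0],[0,0,0,0]]'
python3 -m creep '[[0,0,0.001,0],[0,0,0,0],[0,0,0,0]]'
python3 -m creep '[[0,0,0.001,0],[0,0,0,0],[0,0,0,0]]'
```

```text
clock: 16.9
eef_pos: [0.4415, -0.3497, 0.0124]
orientation: [[0.995, -0.103, 0.001], [-0.103, -0.995, -0.001], [0.001, 0.001, -1.0]]
force: [-0.3, -0.2, -1.5]
finger_gap: 0.043
finger_force: 41.7
clock: 17.15
eef_pos: [0.4412, -0.3494, 0.0109]
orientation: [[0.995, -0.103, 0.0], [-0.103, -0.995, -0.0], [0.0, 0.0, -1.0]]
force: [0.0, -0.0, -2.3]
finger_gap: 0.0428
finger_force: 41.7
clock: 17.4
eef_pos: [0.4413, -0.3495, 0.0104]
orientation: [[0.995, -0.103, 0.0], [-0.103, -0.995, -0.0], [0.0, 0.0, -1.0]]
force: [-2.2, 0.9, 4.6]
finger_gap: 0.0435
finger_force: 42.4
```

```bash
python3 -m creep '[[0,0,-0.001,0],[0,0,0,0],[0,0,0,0],[0,0,-0.01,0],[0,0,-0.03,0],[0,0,-0.04,0],[0,0,-0.04,0],[0,0,-0.04,0],[0,0,-0.03,0]]' 0.5
python3 -m creep '[[-0.012,-0.0382,0,0],[-0.012,-0.0382,0,0],[-0.012,-0.0382,0,0],[-0.012,-0.0382,0,0],[-0.012,-0.0382,0,0],[-0.012,-0.0382,0,0],[-0.012,-0.0382,0,0],[0,0,0,-1],[0,0,0,-1],[0,0,0,-1]]' 0.75
python3 -m creep '[[0,0,0,-0.8],[0,0,0,0],[0,0,0,0]]'
python3 - <<'E'
from h import *
I,c=look("wrist");cv2.imwrite("pics/w11.png",I[:,:,::-1]);np.savez("pics/w11",I=I,R=c[2],t=c[3])
E
python3 -m creep '[[0,-0.03,0,0],[0,-0.03,0,0],[0,0,0,0],[0,0,0,0]]'
python3 - <<'E'
from h import *
I,c=look("wrist");cv2.imwrite("pics/w12.png",I[:,:,::-1]);np.savez("pics/w12",I=I,R=c[2],t=c[3])
a=cv2.imread("pics/w11.png");b=cv2.imread("pics/w12.png")
cv2.imwrite("pics/w1112.png",np.vstack([a[:200],b[:200]]))
E
```

```text
clock: 18.15
eef_pos: [0.4418, -0.3499, 0.2051]
orientation: [[0.995, -0.103, 0.003], [-0.103, -0.995, -0.003], [0.004, 0.003, -1.0]]
force: [0.2, -1.1, -0.5]
finger_gap: 0.0639
finger_force: 0.0
clock: 18.98
eef_pos: [0.3848, -0.0737, 0.2016]
orientation: [[0.986, 0.165, 0.001], [0.165, -0.986, -0.001], [0.001, 0.001, -1.0]]
force: [0.5, 0.1, -0.4]
finger_gap: 0.0747
finger_force: 0.0
clock: 19.23
eef_pos: [0.385, -0.0747, 0.2012]
orientation: [[0.974, 0.225, 0.001], [0.225, -0.974, -0.0], [0.001, 0.0, -1.0]]
force: [0.1, -0.2, -0.1]
finger_gap: 0.0743
finger_force: 0.0
clock: 19.62
eef_pos: [0.3711, -0.0156, 0.2009]
orientation: [[0.974, 0.228, 0.0], [0.228, -0.974, -0.0], [0.0, 0.0, -1.0]]
force: [0.3, -1.3, -0.1]
finger_gap: 0.0746
finger_force: 0.0
```

View pics/w1112.png

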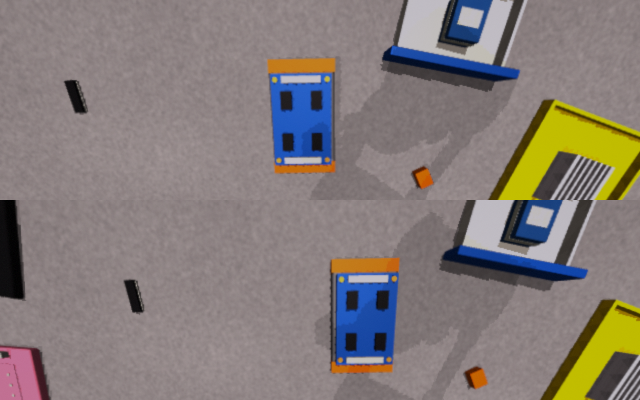

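The heat sink lies in the tray on the right. The board is in plain view at w11 (302,118) and w12 (365,120).

Run:
```python
from h import *
vs=[]
for n,roi in(("w11",(262,66,340,172)),("w12",(325,66,402,172))):
    z=np.load(f"pics/{n}.npz");I=z["I"];c=cam("wrist");c=(c[0],c[1],z["R"],z["t"])
    k=blob(I,(105,120,60),(118,255,255),roi);r=rect(c,k,.048);print("board",r);vs.append((c,cen(k)))
    x0,y0,x1,y1=roi
    h=cv2.cvtColor(I,cv2.COLOR_RGB2HSV);m=cv2.inRange(h,(8,170,150),(18,255,255));m[:,:x0-5]=0;m[:,x1+5:]=0;m[182:]=0
    p=np.argwhere(m)[:,::-1];print("batt",rect(c,cv2.convexHull(p.astype(np.int32)).reshape(-1,2),.03))
print(tri(vs))
s=arm.get_state();R=s["orientation"];print(s["eef_pos"],np.degrees(np.arctan2(R[1,0],R[0,0])))
```

```text
board (array([ 0.4424, -0.0465]), (83.27557373046875, 56.28431701660156), 13.800716400146484)
batt (array([ 0.4433, -0.0465]), (110.1349105834961, 63.50075149536133), 14.079747200012207)
board (array([ 0.4425, -0.0467]), (83.30039978027344, 56.4378662109375), 14.273860931396484)
batt (array([ 0.4433, -0.0464]), (110.21556091308594, 63.82432174682617), 13.677406311035156)
(array([ 0.4472, -0.0453,  0.0455]), np.float64(0.0001862166384233316))
[ 0.3716 -0.0164  0.201 ] 13.138779288423601
```

```bash
python3 -m creep '[[0.0307,0.0232,0.02,-0.18],[0.0308,0.0233,0.02,0],[0,0,0.03,0],[0,0,0.03,0],[0,0,0.02,0],[0,0,0,0],[0,0,0,0],[0,0,0,0]]' 0.75 50
```

```text
clock: 20.33
eef_pos: [0.4406, -0.0468, 0.0834]
orientation: [[0.971, 0.241, 0.002], [0.241, -0.971, -0.001], [0.002, 0.001, -1.0]]
force: [-0.2, -0.6, -0.6]
finger_gap: 0.0747
finger_force: 0.0
```

```bash
python3 -m creep '[[0.002,0,0.02,0],[0,0,0.02,0],[0,0,0.008,0],[0,0,0.003,0],[0,0,0,0],[0,0,0,0]]'
python3 -m creep '[[0,0,0,0],[0,0,0,0],[0,0,0,0],[0,0,0,0],[0,0,0,0],[0,0,0,0]]' -1 50
python3 -m creep '[[0,0,-0.003,0],[0,0,-0.01,0],[0,0,-0.03,0],[0,0,-0.03,0],[0,0,-0.03,0],[0,0,0,0],[0,0,0,0]]'
python3 - <<'E'
from h import *
I,c=look("wrist");cv2.imwrite("pics/w13.png",I[:,:,::-1])
s=arm.get_state();print(s["eef_pos"],s["orientation"])
E
```

```text
clock: 20.83
eef_pos: [0.4422, -0.0457, 0.0324]
orientation: [[0.97, 0.242, 0.002], [0.242, -0.97, -0.001], [0.002, 0.001, -1.0]]
force: [-0.4, -0.5, 0.6]
finger_gap: 0.0745
finger_force: 0.0
clock: 21.33
eef_pos: [0.4421, -0.0456, 0.0327]
orientation: [[0.97, 0.242, 0.002], [0.242, -0.97, -0.001], [0.002, 0.001, -1.0]]
force: [-1.1, 0.4, 5.9]
finger_gap: 0.0545
finger_force: 52.8
clock: 21.92
eef_pos: [0.4423, -0.0457, 0.1361]
orientation: [[0.97, 0.242, 0.004], [0.242, -0.97, -0.001], [0.004, 0.002, -1.0]]
force: [-0.4, -0.0, -1.5]
finger_gap: 0.0547
finger_force: 53.8
[ 0.4409 -0.0453  0.1346] [[ 0.9702  0.2422  0.0006]
 [ 0.2422 -0.9702 -0.0003]
 [ 0.0006  0.0004 -1.    ]]
```

View pics/w13.png

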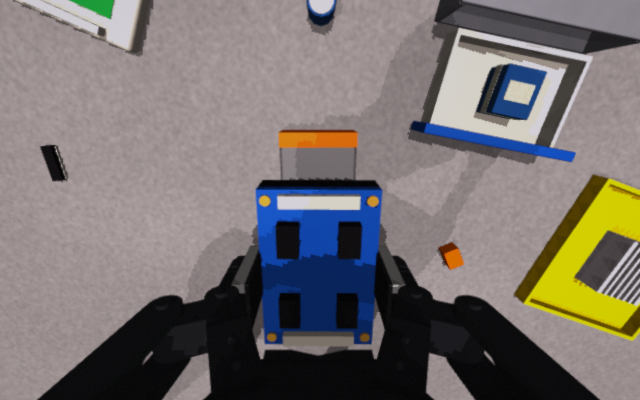

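The board is held square and level, with the bare battery behind it. I carry it to just short of the fixture and measure there.

```bash
python3 -m creep '[[0.001,-0.0375,0,0],[0.001,-0.0375,0,0],[0.001,-0.0375,0,0],[0.001,-0.0375,0,0],[0.001,-0.0375,0,0],[0.001,-0.0375,0,0],[0.001,-0.0375,0,0],[0.001,-0.0375,0,0],[0.001,-0.0375,0,0],[0.001,-0.0375,0,0]]'
python3 -m creep '[[0,-0.0375,0,0],[0,0,0,1],[0,0,0,1],[0,0,0,0.8],[0,0,0,0],[0,0,0,0],[0,0,0,0]]'
python3 - <<'E'
from h import *
I,c=look("wrist");cv2.imwrite("pics/w14.png",I[:,:,::-1]);np.savez("pics/w14",I=I,R=c[2],t=c[3])
s=arm.get_state();print(s["eef_pos"],s["orientation"])
E
python3 -m creep '[[0,-0.04,-0.02,0],[0,0,0,0],[0,0,0,0],[0,0,0,0]]'
python3 - <<'E'
from h import *
I,c=look("wrist");cv2.imwrite("pics/w15.png",I[:,:,::-1]);np.savez("pics/w15",I=I,R=c[2],t=c[3])
s=arm.get_state();print(s["eef_pos"],s["orientation"])
a=cv2.imread("pics/w14.png");b=cv2.imread("pics/w15.png")
cv2.imwrite("pics/w1415.png",np.hstack([a[:,120:520],b[:,120:520]]))
E
```

```text
clock: 22.8
eef_pos: [0.358, 0.3217, 0.1324]
orientation: [[0.97, 0.242, -0.003], [0.242, -0.97, -0.003], [-0.004, 0.002, -1.0]]
force: [-0.3, -0.7, -1.0]
finger_gap: 0.0542
finger_force: 53.8
clock: 23.38
eef_pos: [0.3505, 0.3567, 0.1333]
orientation: [[1.0, 0.001, -0.002], [0.001, -1.0, -0.002], [-0.002, 0.002, -1.0]]
force: [-0.0, -0.4, -1.8]
finger_gap: 0.0547
finger_force: 53.9
[0.3507 0.3568 0.1336] [[ 1.      0.001  -0.0013]
 [ 0.001  -1.     -0.0011]
 [-0.0013  0.0011 -1.    ]]
clock: 23.77
eef_pos: [0.3508, 0.3941, 0.1527]
orientation: [[1.0, 0.001, -0.001], [0.001, -1.0, -0.001], [-0.001, 0.001, -1.0]]
force: [-0.3, -0.6, -1.5]
finger_gap: 0.0545
finger_force: 54.1
[0.3506 0.3937 0.1525] [[ 1.      0.0004 -0.0011]
 [ 0.0004 -1.     -0.0014]
 [-0.0011  0.0014 -1.    ]]
```

View pics/w1415.png

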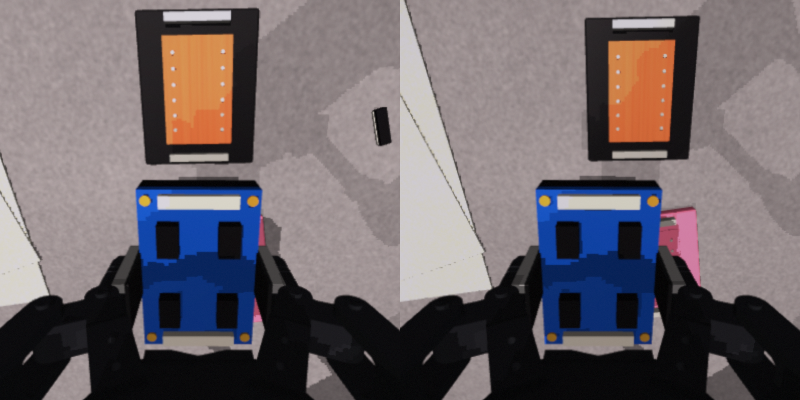

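The black fixture with its copper outline is straight ahead (w14 about (317,90), w15 about (361,90)), and the pink one is off to the right.

Run:
```python
from h import *
vs=[]
for n in("w14","w15"):
    z=np.load(f"pics/{n}.npz");I=z["I"];c=cam("wrist");c=(c[0],c[1],z["R"],z["t"])
    k=blob(I,(5,120,100),(18,255,255),(240,20,420,155));print("cop",rect(c,k,.012));vs.append((c,cen(k)))
print(tri(vs))
k=blob(I,(105,120,50),(118,255,255),(240,170,400,350));s=arm.get_state();print("held",rect(c,k,s["eef_pos"][2]+.0153),s["eef_pos"])
```

```text
cop (array([0.4373, 0.3558]), (84.83838653564453, 56.96508026123047), 1.0703213214874268)
cop (array([0.4373, 0.3556]), (84.41426849365234, 56.840789794921875), 0.6689099669456482)
(array([0.4403, 0.3558, 0.0126]), np.float64(0.00010525631091508904))
held (array([0.3515, 0.3928]), (84.76470947265625, 56.12234115600586), 0.02981877326965332) [0.3506 0.3937 0.1525]
```

```bash
python3 -m creep '[[0.0288,0.0124,0,-0.1],[0.0288,0.0124,0,0],[0.0288,0.0124,0,0],[0,0,0.03,0],[0,0,0.03,0],[0,0,0.03,0],[0,0,0,0],[0,0,0,0],[0,0,0,0],[0,0,0,0]]'
```

```text
clock: 24.65
eef_pos: [0.439, 0.3587, 0.065]
orientation: [[1.0, 0.009, 0.003], [0.009, -1.0, 0.002], [0.003, -0.002, -1.0]]
force: [-0.2, 0.6, -0.6]
finger_gap: 0.0545
finger_force: 54.1
```

```bash
python3 -m creep '[[-0.0018,0.002,0.02,0],[0,0,0.015,0],[0,0,0,0],[0,0,0,0],[0,0,0,0]]'
python3 - <<'E'
from h import *
for i in range(3):
    I,c=look("wrist");s=arm.get_state();print(s["eef_pos"],s["orientation"][:2,0])
cv2.imwrite("pics/w16.png",I[:,:,::-1])
h=cv2.cvtColor(I,cv2.COLOR_RGB2HSV);k=blob(I,(105,120,50),(118,255,255),(230,150,400,360));print("held",rect(c,k,s["eef_pos"][2]+.0153))
E
```

```text
clock: 25.07
eef_pos: [0.437, 0.3567, 0.0297]
orientation: [[1.0, 0.009, 0.003], [0.009, -1.0, 0.002], [0.003, -0.002, -1.0]]
force: [0.5, 0.8, -1.1]
finger_gap: 0.0548
finger_force: 54.1
[0.4371 0.3567 0.0297] [1.     0.0091]
[0.437  0.3566 0.0296] [1.     0.0091]
[0.4368 0.3565 0.0294] [1.     0.0091]
held (array([0.4377, 0.3554]), (84.62405395507812, 56.897491455078125), 0.5233955383300781)
```

Well placed. I lower it to contact.

```bash
python3 -m creep '[[0,0,0.008,0],[0,0,0.004,0],[0,0,0,0],[0,0,0,0],[0,0,0.001,0],[0,0,0,0],[0,0,0,0]]'
python3 -m creep '[[0,0,0.001,0],[0,0,0,0],[0,0,0,0]]'
python3 -m creep '[[0,0,0.001,0],[0,0,0,0],[0,0,0,0]]'
```

```text
clock: 25.8
eef_pos: [0.436, 0.3559, 0.015]
orientation: [[1.0, 0.009, 0.0], [0.009, -1.0, -0.0], [0.0, 0.0, -1.0]]
force: [-0.2, -0.2, -0.9]
finger_gap: 0.0545
finger_force: 54.1
clock: 26.05
eef_pos: [0.436, 0.3559, 0.0147]
orientation: [[1.0, 0.009, 0.001], [0.009, -1.0, 0.0], [0.001, -0.0, -1.0]]
force: [-1.6, -0.5, 5.4]
finger_gap: 0.0552
finger_force: 54.9
clock: 26.3
eef_pos: [0.4361, 0.3559, 0.0147]
orientation: [[1.0, 0.009, 0.001], [0.009, -1.0, 0.0], [0.001, -0.0, -1.0]]
force: [-2.8, -1.6, 12.9]
finger_gap: 0.0547
finger_force: 55.7
```

```bash
python3 -m creep '[[0,0,-0.002,0],[0,0,0,0],[0,0,0,0],[0,0,-0.01,0],[0,0,-0.03,0],[0,0,-0.04,0],[-0.03,0,-0.04,0],[-0.03,0,-0.04,0],[-0.02,0,0,0],[0,0,0,0]]' 0.75
python3 -m creep '[[0,0,0,0],[0,0,0,0]]'
python3 - <<'E'
from h import *
I,c=look("wrist");s=arm.get_state();print(s["eef_pos"],s["orientation"][:2,0])
k=blob(I,(105,120,50),(118,255,255),(230,30,410,200));print("board",rect(c,k,.030),k.min(0),k.max(0))
h=cv2.cvtColor(I,cv2.COLOR_RGB2HSV);m=cv2.inRange(h,(5,120,100),(18,255,255));print("copper px near",m[20:190,240:400].sum()//255)
o=cv2.resize(I[0:200,220:420],(600,600),interpolation=2);cv2.imwrite("pics/w17.png",o[:,:,::-1])
E
```

```text
clock: 27.13
eef_pos: [0.363, 0.3554, 0.1644]
orientation: [[1.0, 0.011, 0.001], [0.011, -1.0, 0.002], [0.001, -0.002, -1.0]]
force: [-0.2, -0.5, -0.9]
finger_gap: 0.0747
finger_force: 0.0
clock: 27.3
eef_pos: [0.3663, 0.3552, 0.1614]
orientation: [[1.0, 0.009, 0.0], [0.009, -1.0, -0.0], [0.0, 0.0, -1.0]]
force: [-0.3, -0.2, -0.5]
finger_gap: 0.0748
finger_force: 0.0
[0.3665 0.3551 0.161 ] [1.     0.0087]
board (array([0.4362, 0.3548]), (84.84712219238281, 57.50132751464844), 0.1947731077671051) [284.  60.] [352. 161.]
copper px near 19
```

View pics/w17.png

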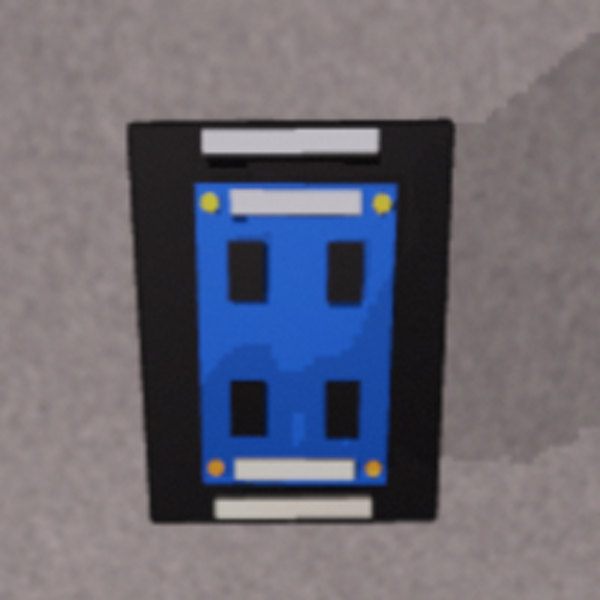

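The board lies between the end stops with hardly any copper showing, at (0.436, 0.355) against the fixture's (0.437, 0.356). I have now viewed 15 pictures, one over the limit of 14, so I'll use numbers only from here. On to the battery.

```bash
python3 -m creep '[[0.0007,0.038,0,0],[0.0007,0.038,0,0],[0.0007,0.038,0,0],[0.0007,0.038,0,0],[0.0007,0.038,0,0],[0.0007,0.038,0,0],[0.0007,0.038,0,0],[0.0007,0.038,0,0],[0.0007,0.038,0,0],[0.0007,0.038,0,0]]' 1
python3 -m creep '[[0,0.037,0,-1],[0,0,0,-1],[0,0,0,-0.7],[0,0,0,0],[0,0,0,0],[0,0,0,0]]'
cat > bat.py <<'E'
from h import *
def bat(I,c,roi,z):
    x0,y0,x1,y1=roi;h=cv2.cvtColor(I,cv2.COLOR_RGB2HSV);m=cv2.inRange(h,(5,150,120),(18,255,255));q=np.zeros_like(m);q[y0:y1,x0:x1]=m[y0:y1,x0:x1]
    n,L,st,_=cv2.connectedComponentsWithStats(q);g=[i for i in range(1,n) if st[i,4]>100];print(st[g].tolist())
    p=np.argwhere(np.isin(L,g))[:,::-1];return rect(c,cv2.convexHull(p.astype(np.int32)).reshape(-1,2),z),p
E
python3 - <<'E'
from bat import *
I,c=look("wrist");s=arm.get_state();print(s["eef_pos"],s["orientation"][:2,0])
print(bat(I,c,(230,0,390,240),.03)[0])
E
```

```text
clock: 28.18
eef_pos: [0.3764, -0.0271, 0.1611]
orientation: [[1.0, 0.008, -0.001], [0.008, -1.0, 0.0], [-0.001, -0.0, -1.0]]
force: [1.5, 0.0, -0.1]
finger_gap: 0.0854
finger_force: 0.0
clock: 28.68
eef_pos: [0.3767, -0.0617, 0.1612]
orientation: [[0.971, 0.241, -0.001], [0.241, -0.971, 0.0], [-0.001, -0.0, -1.0]]
force: [0.3, 1.0, 0.1]
finger_gap: 0.0854
finger_force: 0.0
[ 0.3767 -0.0615  0.1613] [0.9704 0.2417]
[[280, 45, 78, 16, 1199], [284, 163, 70, 14, 858]]
(array([ 0.4431, -0.0468]), (109.84862518310547, 64.22137451171875), 13.9481840133667)
```

```bash
python3 -m creep '[[0.034,0.0009,0,0],[0.034,0.0009,0.03,0],[0,0,0.03,0],[0,0,0.03,0],[0,0,0.02,0],[0,0,0,0],[0,0,0,0]]' 1 80
python3 - <<'E'
from h import *
s=arm.get_state();print(s["eef_pos"],s["orientation"][:2,0])
E
```

```text
clock: 29.32
eef_pos: [0.4397, -0.0469, 0.0535]
orientation: [[0.97, 0.243, -0.003], [0.243, -0.97, 0.001], [-0.002, -0.001, -1.0]]
force: [0.1, 0.0, 0.1]
finger_gap: 0.0856
finger_force: 0.0
[ 0.4397 -0.0469  0.0535] [0.97   0.2429]
```

```bash
python3 -m creep '[[0.003,-0.0005,0.02,0],[0,0,0.02,0],[0,0,0.0075,0],[0,0,0,0],[0,0,0,0]]'
python3 -m creep '[[0,0,0,0],[0,0,0,0],[0,0,0,0],[0,0,0,0],[0,0,0,0],[0,0,0,0]]' -1 80
python3 -m creep '[[0,0,-0.003,0],[0,0,-0.01,0],[0,0,-0.03,0],[0,0,-0.03,0],[0,0,-0.03,0],[0,0,0,0],[0,0,0,0]]'
python3 - <<'E'
from bat import *
I,c=look("wrist");s=arm.get_state();print(s["eef_pos"],s["orientation"])
cv2.imwrite("pics/w18.png",I[:,:,::-1])
r,p=bat(I,c,(220,100,420,400),s["eef_pos"][2]+.024);print(r)
E
```

```text
clock: 29.73
eef_pos: [0.4439, -0.0465, 0.0076]
orientation: [[0.97, 0.242, 0.001], [0.242, -0.97, -0.0], [0.001, 0.001, -1.0]]
force: [-0.6, -0.3, 0.0]
finger_gap: 0.0851
finger_force: 0.0
clock: 30.23
eef_pos: [0.444, -0.0464, 0.0084]
orientation: [[0.97, 0.242, 0.003], [0.242, -0.97, -0.0], [0.003, 0.001, -1.0]]
force: [-1.5, 1.6, 9.4]
finger_gap: 0.0623
finger_force: 87.2
clock: 30.82
eef_pos: [0.4443, -0.0467, 0.1114]
orientation: [[0.97, 0.242, 0.005], [0.242, -0.97, -0.001], [0.004, 0.002, -1.0]]
force: [0.1, -0.5, -3.5]
finger_gap: 0.0617
finger_force: 89.2
[ 0.4428 -0.0463  0.1099] [[ 0.9703  0.242   0.0006]
 [ 0.242  -0.9703 -0.0003]
 [ 0.0005  0.0004 -1.    ]]
[[240, 163, 158, 30, 4509]]
(array([ 0.4917, -0.036 ]), (64.02079010009766, 12.218884468078613), -76.00995826721191)
```

```bash
python3 -m creep '[[0,0,-0.03,0],[0,0,-0.03,0],[0.0185,-0.0347,-0.004,0],[0.0185,-0.0347,-0.004,0],[0.0185,-0.0347,-0.004,0],[0.0185,-0.0347,-0.004,0],[0.0185,-0.0347,-0.004,0],[0.0185,-0.0347,0,0],[0,0,0,1],[0,0,0,1]]'
python3 -m creep '[[0,0,0,1],[0,0,0,1],[0,0,0,0.64],[0,0,0,0],[0,0,0,0],[0,0,0,0]]'
cat > chg.py <<'E'
from h import *
I,c=look("wrist");s=arm.get_state();print(s["eef_pos"],s["orientation"][:2,0])
k=blob(I,(45,100,60),(80,255,255),(150,0,490,240));print("green",rect(c,k,.014),k.min(0),k.max(0),cen(k))
np.savez("pics/chg",I=I)
E
python3 chg.py
```

```text
clock: 31.7
eef_pos: [0.4993, 0.1847, 0.1869]
orientation: [[0.998, 0.07, -0.005], [0.07, -0.998, -0.001], [-0.005, 0.001, -1.0]]
force: [0.4, -0.4, -3.3]
finger_gap: 0.062
finger_force: 89.7
clock: 32.2
eef_pos: [0.4997, 0.1823, 0.1883]
orientation: [[0.987, -0.159, -0.003], [-0.159, -0.987, -0.001], [-0.002, 0.001, -1.0]]
force: [0.4, 0.8, -2.7]
finger_gap: 0.0625
finger_force: 89.7
[0.4999 0.1823 0.1887] [ 0.9873 -0.1589]
green (array([0.5984, 0.1642]), (109.42768859863281, 63.31885528564453), -9.404945373535156) [285.  15.] [353. 136.] [319.04800052103684, 73.90176284138768]
```

```bash
cp pics/chg.npz pics/chg1.npz
python3 -m creep '[[0,-0.035,0,0],[0,0,0,0],[0,0,0,0],[0,0,0,0]]'
python3 chg.py
```

```text
clock: 32.58
eef_pos: [0.5057, 0.2169, 0.1892]
orientation: [[0.987, -0.159, -0.001], [-0.159, -0.987, -0.001], [-0.001, 0.001, -1.0]]
force: [-0.5, -0.2, -2.6]
finger_gap: 0.0618
finger_force: 89.9
[0.5056 0.2167 0.1893] [ 0.9872 -0.1593]
green (array([0.5986, 0.1639]), (108.86088562011719, 63.573333740234375), -9.17156982421875) [323.  16.] [391. 136.] [355.0438102718506, 74.70668063009991]
```

```bash
python3 -m creep '[[0.0333,0.0122,0,0],[0.0333,0.0122,0,0],[0.0334,0.0123,0,0],[0,0,0.03,0],[0,0,0.03,0],[0,0,0.03,0],[0,0,0.03,0],[0,0,0,0],[0,0,0,0],[0,0,0,0]]'
python3 - <<'E'
from h import *
R=cam  
for i in range(2):
    s=arm.get_state();print(s["eef_pos"],s["orientation"][:2,0]);d=(np.array([.5985,.1645,s["eef_pos"][2]])-s["eef_pos"])@s["orientation"];print("to go",d);arm.read_camera("wrist")
E
```

```text
clock: 33.47
eef_pos: [0.6001, 0.1647, 0.0712]
orientation: [[0.987, -0.16, 0.003], [-0.16, -0.987, 0.0], [0.002, -0.001, -1.0]]
force: [1.4, -0.3, -3.1]
finger_gap: 0.0621
finger_force: 89.8
[0.6001 0.1647 0.0712] [ 0.9871 -0.16  ]
to go [-0.0015  0.0005 -0.    ]
[0.6007 0.1649 0.0719] [ 0.9871 -0.1598]
to go [-0.0021  0.0008 -0.    ]
```

```bash
python3 -m creep '[[-0.001,0.0006,0.02,0],[0,0,0.02,0],[0,0,0.003,0],[0,0,0,0],[0,0,0,0],[0,0,0,0]]'
python3 - <<'E'
from bat import *
I,c=look("wrist");s=arm.get_state();print(s["eef_pos"],s["orientation"][:2,0]);print("to go",(np.array([.5985,.1645,s["eef_pos"][2]])-s["eef_pos"])@s["orientation"])
print(bat(I,c,(220,100,420,400),s["eef_pos"][2]+.0216)[0])
E
```

```text
clock: 34.07
eef_pos: [0.5993, 0.1647, 0.0285]
orientation: [[0.987, -0.16, 0.004], [-0.16, -0.987, 0.0], [0.003, -0.001, -1.0]]
force: [0.3, 0.1, -2.2]
finger_gap: 0.0619
finger_force: 89.7
[0.5991 0.1647 0.0283] [ 0.9872 -0.1597]
to go [-0.0006  0.0003 -0.    ]
[[240, 163, 157, 30, 4462]]
(array([0.6473, 0.1558]), (64.27842712402344, 12.311211585998535), 80.83566284179688)
```

```bash
python3 -m creep '[[-0.0005,0,0.004,0],[0,0,0,0],[0,0,0.001,0],[0,0,0,0],[0,0,0,0]]'
python3 -m creep '[[0,0,0.001,0],[0,0,0,0],[0,0,0,0]]'
python3 -m creep '[[0,0,0.001,0],[0,0,0,0],[0,0,0,0]]'
```

```text
clock: 34.53
eef_pos: [0.5972, 0.1645, 0.0225]
orientation: [[0.987, -0.16, 0.0], [-0.16, -0.987, -0.0], [0.0, 0.0, -1.0]]
force: [-2.1, 0.8, 5.8]
finger_gap: 0.0621
finger_force: 90.6
clock: 34.78
eef_pos: [0.5972, 0.1645, 0.0225]
orientation: [[0.987, -0.16, 0.001], [-0.16, -0.987, -0.0], [0.001, 0.0, -1.0]]
force: [-5.1, -0.7, 11.3]
finger_gap: 0.0619
finger_force: 91.6
clock: 35.03
eef_pos: [0.5972, 0.1645, 0.0225]
orientation: [[0.987, -0.16, 0.001], [-0.16, -0.987, -0.0], [0.001, -0.0, -1.0]]
force: [-5.9, -0.2, 17.1]
finger_gap: 0.0622
finger_force: 92.2
```

```bash
python3 -m creep '[[0,0,-0.002,0],[0,0,0,0],[0,0,0,0],[0,0,0,0],[0,0,-0.01,0],[0,0,-0.03,0],[0,0,-0.04,0],[-0.01,0,-0.04,0],[-0.04,0,-0.04,0],[-0.04,0,-0.02,0]]' 1
python3 -m creep '[[0,0,0,0],[0,0,0,0],[0,0,0,0]]'
python3 - <<'E'
from bat import *
I,c=look("wrist");s=arm.get_state();print(s["eef_pos"])
print("bat",bat(I,c,(220,0,420,240),.044)[0])
k=blob(I,(45,100,60),(80,255,255),(150,0,490,240));h=cv2.cvtColor(I,cv2.COLOR_RGB2HSV);m=cv2.inRange(h,(45,100,60),(80,255,255))[:240,200:440];p=np.argwhere(m);print("green px",len(p), (p.min(0)[::-1]+[200,0],p.max(0)[::-1]+[200,0]) if len(p) else 0)
S,sc=look("scene")
# heat sink in tray, box in drawer, drawer panel in scene/top views
T,tc=look("top")
h=cv2.cvtColor(T,cv2.COLOR_RGB2HSV)
k=blob(T,*COL["blu"],(330,140,410,195));print("drawer blue",len(k),rect(tc,k,.041))
k=blob(T,(105,120,50),(118,255,255),(150,190,205,255));print("board top",rect(tc,k,.030))
E
```

```text
clock: 35.87
eef_pos: [0.5249, 0.177, 0.1938]
orientation: [[0.987, -0.161, 0.008], [-0.161, -0.987, 0.001], [0.008, -0.003, -1.0]]
force: [1.0, 1.5, 0.8]
finger_gap: 0.0854
finger_force: 0.0
clock: 36.12
eef_pos: [0.5219, 0.1768, 0.19]
orientation: [[0.987, -0.159, 0.002], [-0.159, -0.987, -0.0], [0.002, -0.0, -1.0]]
force: [0.5, 0.5, -0.7]
finger_gap: 0.0853
finger_force: 0.0
[0.5221 0.1766 0.1893]
[[282, 39, 73, 15, 1095], [286, 153, 66, 13, 789]]
bat (array([0.5968, 0.1633]), (109.6117935180664, 63.12788391113281), -9.037521362304688)
green px 18 (array([276, 156]), array([280, 160]))
drawer blue 89 (array([ 0.5216, -0.1706]), (118.37631225585938, 10.813234329223633), -86.86266803741455)
board top (array([0.4358, 0.3735]), (87.6358642578125, 26.59084701538086), 2.6151230335235596)
```

```bash
python3 -c "
from bench import arm
print(arm.finish_job())"
```

```text
the job is handed in; nothing more can be done
None
```

The job is handed in at about 36 s with nothing dropped: drawer out, box in its well, heat sink in the tray, board about 1 mm and battery about 2 mm off centre on their outlines, both square to under 1°; I viewed 15 pictures, one over the limit of 14.

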